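Close the notched bench clamp on an amplifier module

TASK

Clamp the amplifier module in the bench clamp: lift the carriage's release bar and hold it up while you slide the carriage to the module, until the sprung pad bears on the module and is pushed in about half of its travel. Then let the bar go so that its own spring drops it fully into the nearest notch and locks the carriage, shifting the carriage a little if it stands on a tooth, with the pad still pressing on the module but not pushed in to its end. Be gentle: never squeeze the module harder than the pad's own spring does, never force the bar down or against the teeth, and leave the things lying around the clamp where they are.

Things in the scene. Friction and masses are not known exactly. Their poses are not given: they have to be found in the camera images.
- bed: Fixed flat aluminium bed of the clamp, 170 x 390 x 12 mm, at another place and yaw each time. Origin on its underside, on the rail's centre line, 25 mm short of the plate's middle; z up, y along the rail from the carriage towards the module (the closing direction), x across.
- track: Toothed track along the bed's +x side: its origin lies on the bed's top, 69 mm beside the bed's origin in x, same axes. Steel teeth along y, flat-topped, 14 mm wide, 9 mm long in y, 10 mm high, pitch 16 mm, notches 7 mm. They are bolted on with 7 mm slack either way along y, so this pose does not tell where the notches lie: see or feel them. Before the first tooth is a long parking gap.
- stop: Grey fixed stop jaw at the bed's +y end, 110 (x) x 24 x 45 mm; origin in the middle of its underside on top of the bed, face 11.5 mm from it towards -y. Its place along the bed varies by 30 mm.
- carriage (a joint): Travel of the grey carriage along the bed's +y, m; its centre lies at bed y = -0.12 + this value. Block 100 x 60 mm, flat top 55 mm above the table. Rail friction about 4.5 N, so it stays where left, even with the pad pressed in; locked both ways (1 mm play either way) when the bar is down in a notch. It starts in the parking gap.
- bar (a joint): Height of the release bar above its lowest position, 0 to 0.015 m. Spring and weight pull it down with 5 to 7 N; let go, it sinks in 0.2 s. Its foot is a square pawl, 5 mm long in y, that goes 8 mm deep between the teeth: below 0.003 it is down; about 0.008 it stands on a tooth top and locks nothing (drags with 2 N until slid over a notch); over 0.0085 it is clear.
- bar_grip (a point): Grip point on the release bar: a level steel crossbar along the bed's x above the carriage, 115 mm long, 14 mm wide in y, 12 mm high, on two uprights 48 mm to each side of the point. The point is in the middle of its section, 95 mm above the table when down, at bed x = +0.015, over the carriage's centre in y. 34 mm free beneath. It moves with carriage and bar; pushing it in y pushes the carriage.
- pad (a joint): How far the sprung pad is pushed back into the carriage, 0 (out) to 0.030 m (end of its travel). Its spring gives about 0.8 N at first touch and 3.8 N at the end; past the end it is rigid.
- pad_face (a point): Middle of the rubber front face of the pad (76 mm wide, 30 mm high, facing the bed's +y), 33 mm above the table; 70 mm ahead of the carriage's centre when the pad is out.
- module: Loose amplifier module: open aluminium tray with circuit board, capacitors and a dark finned heat sink, 90 (x) x 120 (y) x 45 mm, about 0.6 kg. Origin in the middle of its underside, axes parallel to the bed's. Its +y end lies within 1.5 mm of the stop jaw; the near end face that the pad meets is 60 mm from the origin towards -y.
- meter: Bystander: hand-held yellow multimeter lying flat, 70 x 130 x 32 mm; origin under its middle.
- spool: Bystander: small grey flanged spool standing on end, 52 mm across, 41 mm high; origin under its middle.
- tin: Bystander: open steel tin, 60 mm across, 50 mm high; origin under its middle.
- driver: Bystander: screwdriver lying on the table beside the bed; x runs along it.
Things that resemble listed ones, but are neither listed nor needed, are in the scene too. Leave any blue or orange look-alike of the module alone.

How it is judged:
By the outcome, as a careful person would: the job done as asked, in the order asked, and still so for the second after the job is handed in, with the robot touching nothing.
It also fails if it takes over 54 s, if anything falls off the work surface, if the arm or the gripper's body presses on something with over 40 N, if the wrist force passes 120 N, or if a joint passes its speed limit or range.

ROBOT

A 6-joint arm with a two-finger parallel gripper is mounted at the origin on the work surface. World frame = base frame: x ahead of the robot, y to its left, z up, the work surface at z = 0. Lengths are in m, angles in rad, forces in N, time in s.
With the tool pointing down it reaches from about 0.35 to 0.975 m from the base axis. Payload 4.9 kg.
Tool frame: the origin (TCP) lies on the centre line of the jaws, within the pads' length; the fingertips stand manip.tip_reach ahead of it and the grasp point (between the pads) is the TCP (manip.tip_reach is the distance from the TCP to the fingertips, in m); z points along the fingers, y is the line along which they close (so a half turn about z gives the same grasp; the last joint's range is limited). The gripper opens to 85 mm and grips with 20 to 120 N. Pads are 22 mm wide; open, the fingers measure 114 mm over their backs; the gripper's body (76 mm by 85 mm) begins 54 mm behind the grasp point. The pads swing forward as they close: fully open they stand 13 mm farther back than shut.
Start: joints at [1.071, 0.053, 1.613, -0, 1.476, -0.119], TCP at [0.232, 0.58, 0.211] pointing down, gripper open.
Joint ranges: [-3.01, 3.01], [-1.01, 2.22], [0.06, 2.58], [-1.02, 4.17], [0.09, 2.62], [-3.14, 3.14]. Speed limits (rad/s): [2.57, 2.57, 3.14, 3.14, 3.14, 3.14].

INTERFACE

Orientations are given as a unit quaternion [w, x, y, z].
In Python, from plant import manip gives the robot as it stands. The module is installed in compiled form; this text tells all that it offers.
- The arm moves only by the tool move_arm, never from a script. Its argument "rows" is a list of rows, each a list of 7 numbers: the shift along the tool's x, y, z in cm, then the turn, a rotation vector about the tool's x, y, z in degrees, then the opening, from -1 (shut) to 1 (fully open). In form: [[tx, ty, tz, ax, ay, az, jaw], ...]. A call has 1 to 20 rows; each row shifts and turns the commanded pose from where the row before left it, along the tool's axes as they then stand; what a row does not reach is not made up. A row lasts 1/12 s, in which the tool goes at most 41.7 mm and 7.16 degrees, less where a joint would pass 70% of its speed; a pose out of reach is approached as far as the arm can. A call is refused whole if a number of a shift passes 4.17 or a number of a turn 7.16, either way. A call with a gripper value outside its range is refused whole. The fingers move at their own pace and stop on an object; the grip force is fixed at half the most. Time passes only in rows, so rows that do not move let the fingers close. It gives the time, the measured TCP pose, the force, the opening and the grip force at its end, in the units of the state.
- manip.state(): the state, without advancing time (a new reading comes with each control period).
- manip.grab_frame(name): name is "scene" or "top"; returns a dict with "img" (384x512x3 uint8, blue, green, red), "mtx" (3x3 intrinsics, pixels), "R" (3x3) and "t" (3): a world point X has camera coordinates R X + t. Camera axes: x right, y down, z forward; pixel columns grow to the right and rows downward; lengths in m; the calibration is good to about 2 mm. A picture is of the moment at which its call begins. There is no depth.
- manip.job_done(): hands the job in; it is judged then, once.
The state is a dict: "time": time; "joint_pos": joint angles; "joint_vel": joint speeds; "joint_efforts": joint torques, N m; "tool_pos": TCP position; "tool_rot": TCP orientation; "contact_force": force on the tool from outside, world axes, zero at the start; "ft_torque": the same for the moment, N m; "gripper_width": opening from 0.0 (shut) to 1.0 (fully open); "grasp_force": force on a finger pad.
Only numpy, scipy, OpenCV 4.12 (cv2) and the standard library are available. Lean on these libraries where they do the work, as an engineer would, in place of code of your own. Each camera call takes 0.05 s, during which the arm holds its last target. There are 200 camera calls.

## Working session

There is one attempt and no reset: what is moved stays moved. The work goes in short steps, Python scripts to look and compute and a tool call to move; the robot and the scene stay as the last step left them, time stands still between calls to the robot, and variables do not carry over. Pictures are saved under pics/ and viewed, at most 10 in all, crops included, and the job is handed in when it is done.

Besides the shell and the picture viewer there is one more tool, called after "Call:" in YAML: its name, and indented under it one key for each argument. move_arm: Moves the arm, as the interface text tells. Its arguments: {"type":"object","properties":{"rows":{"type":"array","items":{"type":"array","items":{"type":"number"}}}},"required":["rows"]}

```bash
mkdir -p pics; cat > h.py <<'E'
import numpy as np,cv2
from plant import manip
def px(f,X):
    c=np.array(f["R"])@np.array(X,float)+np.array(f["t"]).ravel(); p=np.array(f["mtx"])@c; return p[:2]/p[2]
def ray(f,uv,z):
    R=np.array(f["R"]);t=np.array(f["t"]).ravel();o=-R.T@t
    d=R.T@np.linalg.solve(np.array(f["mtx"]),[uv[0],uv[1],1]); return o+d*(z-o[2])/d[2]
E
python3 - <<'E'
from h import *
for n in("scene","top"):
    f=manip.grab_frame(n); cv2.imwrite(f"pics/{n}0.png",f["img"]); print(n,-np.array(f["R"]).T@np.array(f["t"]).ravel())
    np.savez(f"{n}0.npz",**f)
print(manip.state(),manip.tip_reach)
E
```

```text
scene [0.87522576 0.75226395 0.78634175]
top [0.40543989 0.23132337 0.95779127]
{'time': 0.1, 'joint_pos': array([ 1.07100077e+00,  5.33046260e-02,  1.61414420e+00,  7.91419900e-06,
        1.47603121e+00, -1.18977008e-01]), 'joint_vel': array([ 0.00074947,  0.0007492 , -0.00288874,  0.00260439, -0.00170594,
       -0.00091415]), 'joint_efforts': array([ 4.47018056e-05, -3.94903314e+01, -3.71364427e+01, -1.21089074e-04,
        3.94122937e-03,  1.00517823e-06]), 'tool_pos': array([0.23199294, 0.57969809, 0.21028492]), 'tool_rot': array([-2.91081995e-04,  1.89261075e-01,  9.81926349e-01, -8.97687511e-04]), 'contact_force': array([-0.12363934, -0.31549313,  0.22682259]), 'ft_torque': array([-0.04130268, -0.0369227 ,  0.02221254]), 'grasp_force': 0.0, 'gripper_width': 1.0025217750405329} 0.019
```

View pics/top0.png

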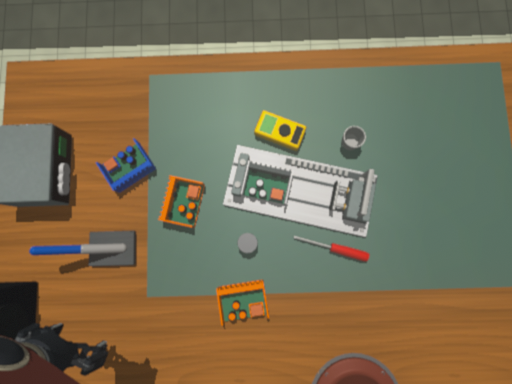

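View pics/scene0.png

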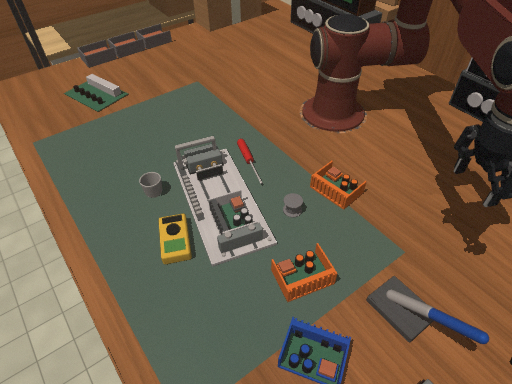

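The top view shows the bed from (237,150) to (372,230). The stop is at the left (240,172), the carriage and bar at the right (362,195), and the toothed track on the upper edge. 

Candidates for the module: the grey tray with a green board on the bed at (268,190), orange look-alikes at (182,203) and (243,303), and a blue one at (127,165). I choose the one on the bed, against the stop. The only release bar is on the carriage at (368,195).

```bash
python3 - <<'E'
from h import *
f=manip.grab_frame("top");c=f["img"][135:245,215:390];cv2.imwrite("pics/ctop.png",cv2.resize(c,None,fx=4.5,fy=4.5,interpolation=cv2.INTER_CUBIC))
f=manip.grab_frame("scene");c=f["img"][130:265,165:285];cv2.imwrite("pics/cscene.png",cv2.resize(c,None,fx=4.4,fy=4.4,interpolation=cv2.INTER_CUBIC))
E
```

```text
(no output)
```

View pics/ctop.png

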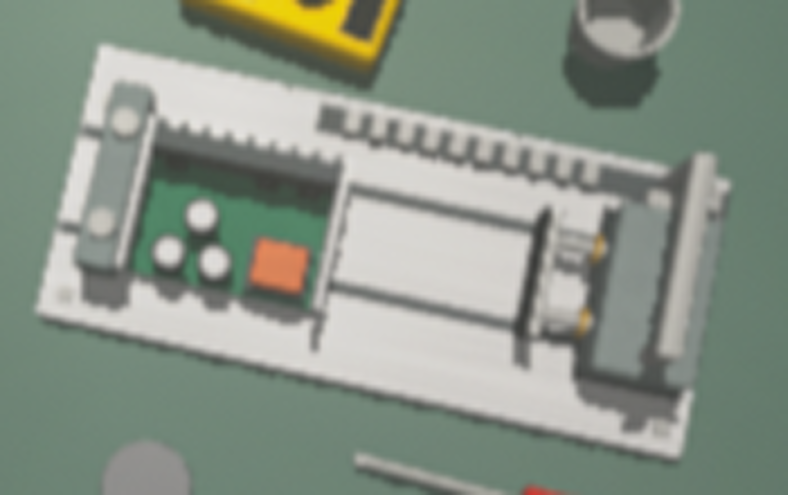

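View pics/cscene.png

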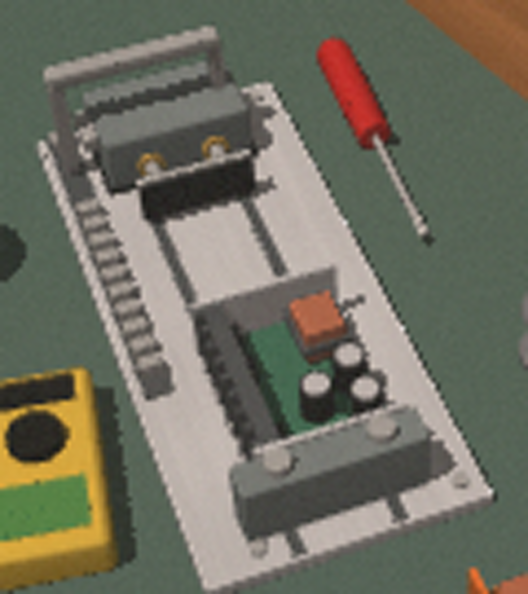

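The chosen module (grey tray, green board) lies between the stop and the carriage. Its near wall runs from crop (345,165) to (318,310). The crossbar runs from (705,155) to (670,355), and the teeth from (330,118) to (590,177). Next I measure these.

```bash
cat > m.py <<'E'
from h import *
f=manip.grab_frame("top"); g=manip.grab_frame("scene")
T=lambda u,v:((u+.5)/4.5-.5+215,(v+.5)/4.5-.5+135)
S=lambda u,v:((u+.5)/4.4-.5+165,(v+.5)/4.4-.5+130)
C=[ray(f,T(*p),.012) for p in[(100,45),(38,315),(682,457),(730,183)]]
TL,BL,BR,TR=C
D=[ray(g,S(*p),.012) for p in[(205,592),(494,494),(272,84),(40,143)]]
print("top",np.round(C,4),"scene",np.round(D,4),sep="\n")
print([np.linalg.norm(a-b).round(4) for a,b in[(TL,BL),(BR,TR),(TL,TR),(BL,BR)]])
P=(np.array(C)+np.array(D))/2 
yd=(P[0]-P[3]+P[1]-P[2])[:2]; yd/=np.linalg.norm(yd); xd=np.array([yd[1],-yd[0]])
mid=P.mean(0)[:2]; O=mid-.025*yd
print("yaw deg",np.degrees(np.arctan2(-yd[0],yd[1])),"mid",C and np.mean(C,0),np.mean(D,0),"O",O)
L=lambda X:np.round([(X[:2]-O)@xd,(X[:2]-O)@yd],4)
def show(n,fr,pts,z):print(n,[L(ray(fr,p,z)) for p in pts])
show("bar top",f,[T(705,155),T(670,355)],.101)
show("bar scene",g,[S(45,70),S(215,30)],.101)
show("mod near",f,[T(345,165),T(318,310)],.057)
show("mod near sc",g,[S(190,308),S(335,268)],.057)
show("stop face",f,[T(152,120),T(125,268)],.057)
show("padtop",f,[T(545,210),T(525,330)],.048)
show("padtop sc",g,[S(143,187),S(254,153)],.048)
show("carr front",f,[T(618,205),T(590,372)],.055)
show("teeth",f,[T(*p) for p in[(330,118),(352,125),(378,130),(402,135),(428,140),(455,147),(482,153),(510,158),(537,163),(565,170),(590,177)]],.022)
np.savez("bed.npz",O=O,xd=xd,yd=yd)
E
python3 m.py
```

```text
top
[[ 0.6705  0.2812  0.012 ]
 [ 0.506   0.3224  0.012 ]
 [ 0.4102 -0.0535  0.012 ]
 [ 0.5719 -0.0942  0.012 ]]
scene
[[ 0.6718  0.2814  0.012 ]
 [ 0.5074  0.324   0.012 ]
 [ 0.4111 -0.049   0.012 ]
 [ 0.5719 -0.0931  0.012 ]]
[np.float64(0.1696), np.float64(0.1668), np.float64(0.3881), np.float64(0.388)]
yaw deg -14.61083477061555 mid [0.53965081 0.11399472 0.012     ] [0.54057166 0.11583555 0.012     ] O [0.53380493 0.0907236 ]
bar top [array([ 0.0729, -0.1277]), array([-0.0385, -0.129 ])]
bar scene [array([ 0.0734, -0.1319]), array([-0.0383, -0.129 ])]
mod near [array([0.0342, 0.0598]), array([-0.051 ,  0.0573])]
mod near sc [array([0.0403, 0.0589]), array([-0.0493,  0.061 ])]
stop face [array([0.0358, 0.1738]), array([-0.0517,  0.1696])]
padtop [array([ 0.0355, -0.0584]), array([-0.0351, -0.0606])]
padtop sc [array([ 0.0362, -0.0606]), array([-0.0391, -0.0639])]
carr front [array([ 0.0459, -0.0971]), array([-0.0514, -0.0995])]
teeth [array([0.0678, 0.0728]), array([0.0665, 0.059 ]), array([0.0669, 0.0433]), array([0.067 , 0.0287]), array([0.0674, 0.013 ]), array([ 0.0668, -0.0036]), array([ 0.0667, -0.02  ]), array([ 0.0674, -0.0368]), array([ 0.0679, -0.053 ]), array([ 0.0673, -0.07  ]), array([ 0.0664, -0.0852])]
```

```bash
cat > g.py <<'E'
from h import *
import sys
from scipy.spatial.transform import Rotation as Ro
b=np.load("bed.npz");O,xd,yd=b["O"],b["xd"],b["yd"]
def rem(bx,by,z):
    s=manip.state();q=s["tool_rot"];R=Ro.from_quat([*q[1:],q[0]]).as_matrix();p=s["tool_pos"]
    w=np.array([*(O+bx*xd+by*yd),z]); Y=np.array([*yd,0])
    Rt=np.column_stack([np.cross(Y,[0,0,-1]),Y,[0,0,-1]])
    print("bed pos",np.round([(p[:2]-O)@xd,(p[:2]-O)@yd,p[2]],4),"shift cm (now)",np.round(R.T@(w-p)*100,2),"(aligned)",np.round(Rt.T@(w-p)*100,2),
     "turn",np.round(np.degrees(Ro.from_matrix(R.T@Rt).as_rotvec()),2),"F bed",np.round([s["contact_force"][:2]@xd,s["contact_force"][:2]@yd,s["contact_force"][2]],2),"w",round(s["gripper_width"],3),round(s["grasp_force"],1),"t",s["time"])
if __name__=="__main__": rem(*map(float,sys.argv[1:4]))
E
python3 g.py .015 -.129 .16
```

```text
bed pos [-0.4153  0.3974  0.211 ] shift cm (now) [-49.29 -46.82   5.13] (aligned) [-43.03 -52.64   5.1 ] turn [-0.04 -0.01 -7.21] F bed [-0.53  0.16  0.1 ] w 0.999 0.0 t 0.3
```

Call:
move_arm:
  rows:
    - [0,0,0,0,0,-3.6,1]
    - [0,0,0,0,0,-3.6,1]
    - [-2.4,-2.9,0,0,0,0,1]
    - [-2.4,-2.9,0,0,0,0,1]
    - [-2.4,-2.9,0,0,0,0,1]
    - [-2.4,-2.9,0,0,0,0,1]
    - [-2.4,-2.9,0,0,0,0,1]
    - [-2.4,-2.9,0,0,0,0,1]
    - [-2.4,-2.9,0,0,0,0,1]
    - [-2.4,-2.9,0,0,0,0,1]
    - [-2.4,-2.9,0,0,0,0,1]
    - [-2.4,-2.9,0,0,0,0,1]
    - [-2.4,-2.9,0,0,0,0,1]
    - [-2.4,-2.9,0,0,0,0,1]
    - [-2.4,-2.9,0,0,0,0,1]
    - [-2.4,-2.9,0,0,0,0,1]
    - [-2.4,-2.9,0,0,0,0,1]
    - [-1.2,-1.4,0,0,0,0,1]
    - [0,0,0,0,0,0,1]
    - [0,0,0,0,0,0,1]

```text
time: 1.97
tool_pos: [0.479, 0.0512, 0.2113]
tool_rot: [-0.0, 0.128, 0.992, 0.0]
contact_force: [-0.8, -0.3, -0.1]
gripper_width: 0.999
grasp_force: 0.0
```

```bash
python3 g.py .015 -.129 .16
```

```text
bed pos [-0.0431 -0.052   0.2113] shift cm (now) [-5.83 -7.68  5.12] (aligned) [-5.81 -7.7   5.13] turn [ 0.02 -0.04 -0.14] F bed [-0.75 -0.47 -0.14] w 0.999 0.0 t 1.9667
```

Call:
move_arm:
  rows:
    - [-1.5,-1.9,0,0,0,0,1]
    - [-1.5,-1.9,0,0,0,0,1]
    - [-1.5,-1.9,0,0,0,0,1]
    - [-1.3,-2.0,0,0,0,-0.1,1]
    - [0,0,1.5,0,0,0,0.2]
    - [0,0,1.5,0,0,0,0.2]
    - [0,0,1.5,0,0,0,0.2]
    - [0,0,1,0,0,0,0.2]
    - [0,0,0,0,0,0,0.2]
    - [0,0,0,0,0,0,0.2]

```text
time: 2.8
tool_pos: [0.5151, -0.0362, 0.1561]
tool_rot: [-0.001, 0.126, 0.992, 0.0]
contact_force: [-0.6, 0.0, 0.3]
gripper_width: 0.6
grasp_force: 0.0
```

```bash
python3 g.py .015 -.129 .096; python3 - <<'E'
from h import *
f=manip.grab_frame("scene");c=f["img"][80:230,140:310];cv2.imwrite("pics/a1.png",cv2.resize(c,None,fx=4,fy=4,interpolation=cv2.INTER_CUBIC))
E
```

```text
bed pos [ 0.014  -0.1276  0.1561] shift cm (now) [-0.11 -0.15  6.01] (aligned) [-0.1  -0.14  6.01] turn [ 0.01 -0.07  0.17] F bed [-0.63 -0.16  0.29] w 0.6 0.0 t 2.8
```

View pics/a1.png

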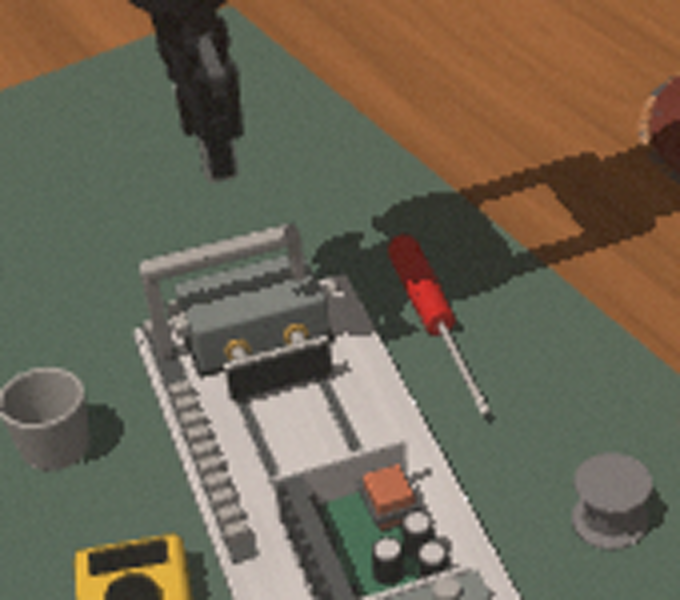

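The open gripper stands over the crossbar (pixel 220,175, above the bar at 220,250). Next I descend and close.

Call:
move_arm:
  rows:
    - [-0.1,-0.1,1.5,0,0,0.1,0.2]
    - [0,0,1.5,0,0,0,0.2]
    - [0,0,1.5,0,0,0,0.2]
    - [0,0,1.0,0,0,0,0.2]
    - [0,0,0.4,0,0,0,0.2]
    - [0,0,0,0,0,0,0.2]
    - [0,0,0,0,0,0,0.2]

```text
time: 3.43
tool_pos: [0.5169, -0.0385, 0.0983]
tool_rot: [0.001, 0.127, 0.992, -0.0]
contact_force: [-0.0, -0.6, -0.6]
gripper_width: 0.596
grasp_force: 0.0
```

```bash
python3 g.py .015 -.129 .096
```

```text
bed pos [ 0.0163 -0.1293  0.0983] shift cm (now) [0.13 0.03 0.23] (aligned) [0.13 0.03 0.23] turn [0.   0.07 0.  ] F bed [ 0.14 -0.53 -0.64] w 0.596 0.0 t 3.4333
```

Call:
move_arm:
  rows:
    - [0,0,0,0,0,0,-0.2]
    - [0,0,0,0,0,0,-0.4]
    - [0,0,0,0,0,0,-0.6]
    - [0,0,0,0,0,0,-0.7]
    - [0,0,0,0,0,0,-0.8]
    - [0,0,0,0,0,0,-1]
    - [0,0,0,0,0,0,-1]
    - [0,0,0,0,0,0,-1]
    - [0,0,0,0,0,0,-1]

```text
time: 4.18
tool_pos: [0.5163, -0.0385, 0.0974]
tool_rot: [-0.0, 0.127, 0.992, -0.0]
contact_force: [-0.6, 0.8, -0.0]
gripper_width: -0.0
grasp_force: 0.0
```

```bash
python3 g.py .015 -.129 .096
```

```text
bed pos [ 0.0157 -0.1295  0.0974] shift cm (now) [0.07 0.05 0.14] (aligned) [0.07 0.05 0.14] turn [-0.   -0.   -0.01] F bed [-0.77  0.63 -0.02] w -0.0 0.0 t 4.1833
```

The gripper shut on nothing, so I'll look.

```bash
python3 - <<'E'
from h import *
f=manip.grab_frame("scene");a=f["img"][100:200,150:260];a=cv2.resize(a,(440,400),interpolation=cv2.INTER_CUBIC)
g=manip.grab_frame("top");c=g["img"][140:240,330:420];c=cv2.resize(c,(360,400),interpolation=cv2.INTER_CUBIC)
cv2.imwrite("pics/a2.png",np.hstack([a,c]))
p=manip.state()["tool_pos"]
for n,F,o in(("s",f,(150,100)),("t",g,(330,140))):print(n,[(px(F,p+[0,0,d])-o)*4 for d in(0,-.019)])
E
```

```text
s [array([181.16077246, 167.90030394]), array([184.56111286, 188.68520294])]
t [array([149.24367528, 208.06976569]), array([139.93260031, 212.27670534])]
```

View pics/a2.png

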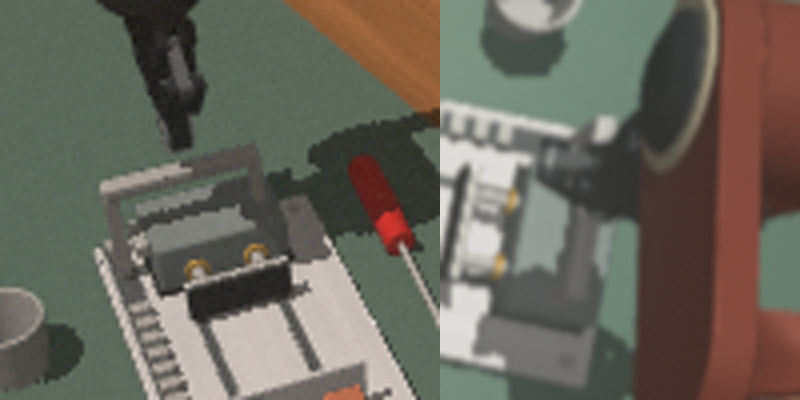

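```bash
python3 - <<'E'
from h import *
for n in("scene","top"):
    f=np.load(n+"0.npz"); print(n,px(f,[.232,.580,.210]),px(f,[.232,.580,.191]),px(f,[0,0,0]),px(f,[0,0,.1]))
f=np.load("scene0.npz");g=np.load("top0.npz")
o=f["img"][90:230,440:512];o=cv2.resize(o,(288,560),interpolation=cv2.INTER_CUBIC)
c=manip.grab_frame("top")["img"][160:200,350:390];c=cv2.resize(c,(480,480),interpolation=cv2.INTER_CUBIC)
o2=np.zeros((560,480,3),np.uint8);o2[:480]=c
cv2.imwrite("pics/a3.png",np.hstack([o,o2]))
E
```

```text
scene [465.89538015 199.46277983] [462.30850163 205.70384756] [332.74224902 112.37640656] [336.78742626  86.96155577]
top [ 90.08782937 332.4345937 ] [ 94.35732798 330.12045563] [355.5662754  401.20957254] [367.75881978 421.22908013]
```

View pics/a3.png

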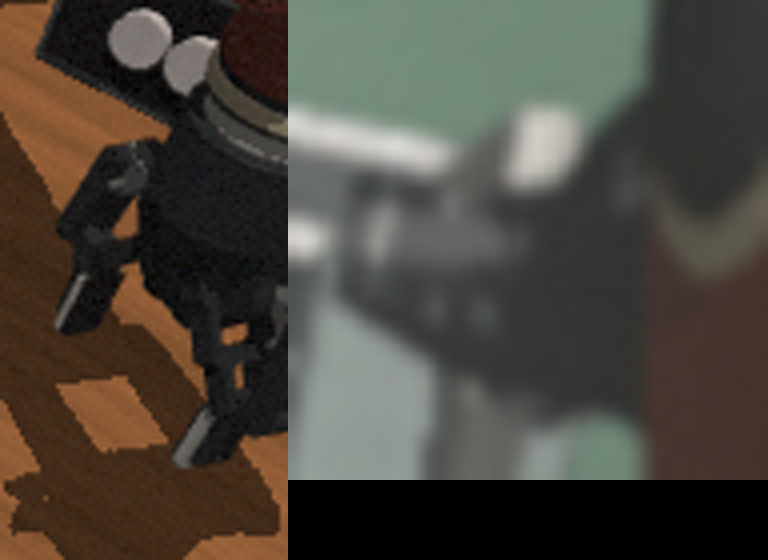

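```bash
python3 - <<'E'
from h import *
from scipy.optimize import least_squares
from scipy.spatial.transform import Rotation as Ro
f=np.load("scene0.npz")
def M(q):return Ro.from_quat([*q[1:],q[0]]).as_matrix()
A=M([0,.18926,.98193,0]);B=M([0,.127,.992,0])
pa=np.array([.232,.5797,.2103]);pb=np.array([.5163,-.0385,.0974])
def r(o):
    return np.r_[px(f,pa+A@(o+[0,0,.006]))-[472.5,189],px(f,pb+B@(o+[0,0,.019]))-[195,137]]
s=least_squares(r,[0,0,0]);print("tool-frame offset",s.x,"res",s.fun)
def r2(o):return np.r_[px(f,pa+A@[0,0,.006]+o)-[472.5,189],px(f,pb+B@[0,0,.019]+o)-[195,137]]
s=least_squares(r2,[0,0,0]);print("world offset",s.x,"res",s.fun)
E
```

```text
tool-frame offset [ 0.00126429  0.00048746 -0.03623672] res [ 0.02075614 -0.08895365 -0.01931607  0.12932568]
world offset [-0.00101033  0.00089929  0.03626049] res [ 0.02015803 -0.10813911 -0.0287859   0.1544239 ]
```

The real tips are about 36 mm higher than the reported TCP implies. The offset is purely along z, consistent in two views, and the shut gripper visibly stands above the bar. I'll open, go down in checked steps and close.

Call:
move_arm:
  rows:
    - [0,0,0,0,0,0,0.2]
    - [0,0,0,0,0,0,0.2]
    - [0,0,0,0,0,0,0.2]
    - [0,0,0,0,0,0,0.2]
    - [0,0,0,0,0,0,0.2]
    - [0,0,0.5,0,0,0,0.2]
    - [0,0,0.5,0,0,0,0.2]
    - [0,0,0.5,0,0,0,0.2]
    - [0,0,0.4,0,0,0,0.2]
    - [0,0,0,0,0,0,0.2]

```text
time: 5.17
tool_pos: [0.5153, -0.0383, 0.0768]
tool_rot: [-0.001, 0.127, 0.992, 0.0]
contact_force: [0.4, -0.5, -0.9]
gripper_width: 0.601
grasp_force: 0.0
```

Call:
move_arm:
  rows:
    - [0,0,0.3,0,0,0,0.2]
    - [0,0,0.3,0,0,0,0.2]
    - [0,0,0.3,0,0,0,0.2]
    - [0,0,0.3,0,0,0,0.2]
    - [0,0,0.3,0,0,0,0.2]
    - [0,0,0,0,0,0,0.2]

```text
time: 5.67
tool_pos: [0.5158, -0.0384, 0.0626]
tool_rot: [-0.001, 0.127, 0.992, 0.0]
contact_force: [0.3, 0.1, 0.6]
gripper_width: 0.602
grasp_force: 0.0
```

```bash
python3 g.py .015 -.129 .063; python3 - <<'E'
from h import *
f=manip.grab_frame("scene");a=f["img"][100:200,150:260];a=cv2.resize(a,(440,400),interpolation=cv2.INTER_CUBIC)
cv2.imwrite("pics/a4.png",a)
E
```

```text
bed pos [ 0.0151 -0.1295  0.0626] shift cm (now) [ 0.01  0.05 -0.04] (aligned) [ 0.01  0.05 -0.04] turn [-0.   -0.07 -0.01] F bed [0.29 0.16 0.58] w 0.602 0.0 t 5.6667
```

View pics/a4.png

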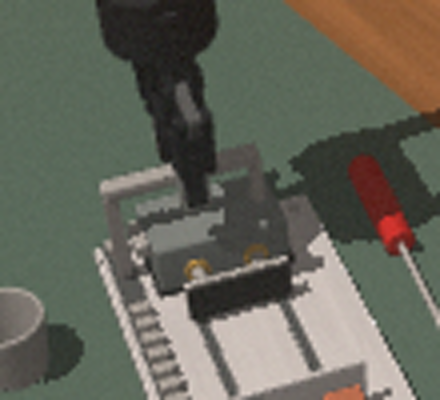

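The fingers now straddle the crossbar, with the near finger at (195,190) in front of the bar. Closing.

Call:
move_arm:
  rows:
    - [0,0,0,0,0,0,-0.2]
    - [0,0,0,0,0,0,-0.4]
    - [0,0,0,0,0,0,-0.55]
    - [0,0,0,0,0,0,-0.7]
    - [0,0,0,0,0,0,-0.8]
    - [0,0,0,0,0,0,-1]
    - [0,0,0,0,0,0,-1]
    - [0,0,0,0,0,0,-1]

```text
time: 6.38
tool_pos: [0.5166, -0.0384, 0.0639]
tool_rot: [0.0, 0.127, 0.992, 0.0]
contact_force: [-0.7, 2.1, 4.0]
gripper_width: 0.149
grasp_force: 59.7
```

```bash
python3 g.py .015 -.129 .063
```

```text
bed pos [ 0.0159 -0.1293  0.0639] shift cm (now) [0.09 0.03 0.09] (aligned) [0.09 0.03 0.09] turn [ 0.02  0.03 -0.  ] F bed [-1.21  1.86  3.96] w 0.149 59.7 t 6.3833
```

Call:
move_arm:
  rows:
    - [0,0,-0.3,0,0,0,-1]
    - [0,0,-0.3,0,0,0,-1]
    - [0,0,-0.3,0,0,0,-1]
    - [0,0,-0.3,0,0,0,-1]
    - [0,0,0,0,0,0,-1]
    - [0,0,0,0,0,0,-1]

```text
time: 6.88
tool_pos: [0.5164, -0.0384, 0.0748]
tool_rot: [0.0, 0.127, 0.992, 0.0]
contact_force: [5.5, 0.9, -6.1]
gripper_width: 0.148
grasp_force: 58.5
```

```bash
python3 g.py .015 .0035 .075
```

```text
bed pos [ 0.0157 -0.1293  0.0748] shift cm (now) [ 8.000e-02  1.328e+01 -1.000e-02] (aligned) [ 0.07 13.28 -0.02] turn [ 0.02  0.03 -0.01] F bed [ 5.05  2.26 -6.07] w 0.148 58.5 t 6.8833
```

Call:
move_arm:
  rows:
    - [0,0.4,0,0,0,0,-1]
    - [0,0.7,0,0,0,0,-1]
    - [0,0.8,0,0,0,0,-1]
    - [0,0.8,0,0,0,0,-1]
    - [0,0.8,0,0,0,0,-1]
    - [0,0.8,0,0,0,0,-1]
    - [0,0.8,0,0,0,0,-1]
    - [0,0.8,0,0,0,0,-1]
    - [0,0.8,0,0,0,0,-1]
    - [0,0.8,0,0,0,0,-1]
    - [0,0.8,0,0,0,0,-1]
    - [0,0.8,0,0,0,0,-1]
    - [0,0.6,0,0,0,0,-1]
    - [0,0.5,0,0,0,0,-1]
    - [0,0.4,0,0,0,0,-1]
    - [0,0.2,0,0,0,0,-1]

```text
time: 8.22
tool_pos: [0.543, 0.0645, 0.0745]
tool_rot: [-0.001, 0.127, 0.992, -0.002]
contact_force: [2.2, -5.5, -5.6]
gripper_width: 0.147
grasp_force: 58.8
```

```bash
python3 g.py .015 .0035 .075
```

```text
bed pos [ 0.0156 -0.0231  0.0745] shift cm (now) [ 0.06  2.66 -0.07] (aligned) [ 0.06  2.66 -0.05] turn [-0.26 -0.03  0.01] F bed [ 3.51 -4.79 -5.56] w 0.147 58.8 t 8.2167
```

Call:
move_arm:
  rows:
    - [0,0.1,0,0,0,0,-1]
    - [0,0.1,0,0,0,0,-1]
    - [0,0.1,0,0,0,0,-1]

```text
time: 8.47
tool_pos: [0.5437, 0.067, 0.0744]
tool_rot: [-0.001, 0.127, 0.992, -0.002]
contact_force: [2.5, -5.5, -5.9]
gripper_width: 0.145
grasp_force: 58.8
```

```bash
python3 g.py .015 .0035 .075
```

```text
bed pos [ 0.0156 -0.0204  0.0744] shift cm (now) [ 0.06  2.39 -0.07] (aligned) [ 0.06  2.39 -0.06] turn [-0.26 -0.04  0.  ] F bed [ 3.84 -4.7  -5.94] w 0.145 58.8 t 8.4667
```

Call:
move_arm:
  rows:
    - [0,0.15,0,0,0,0,-1]
    - [0,0.15,0,0,0,0,-1]
    - [0,0.15,0,0,0,0,-1]
    - [0,0.15,0,0,0,0,-1]

```text
time: 8.8
tool_pos: [0.5452, 0.0728, 0.0744]
tool_rot: [-0.001, 0.127, 0.992, -0.002]
contact_force: [2.3, -5.7, -6.2]
gripper_width: 0.147
grasp_force: 58.8
```

```bash
python3 g.py .015 .0035 .075
```

```text
bed pos [ 0.0155 -0.0145  0.0744] shift cm (now) [ 0.05  1.8  -0.07] (aligned) [ 0.05  1.8  -0.06] turn [-0.27 -0.04 -0.01] F bed [ 3.65 -4.89 -6.19] w 0.147 58.8 t 8.8
```

Call:
move_arm:
  rows:
    - [0,0.15,0,0,0,0,-1]
    - [0,0.15,0,0,0,0,-1]
    - [0,0.15,0,0,0,0,-1]
    - [0,0.15,0,0,0,0,-1]

```text
time: 9.13
tool_pos: [0.5466, 0.0782, 0.0743]
tool_rot: [-0.001, 0.127, 0.992, -0.003]
contact_force: [2.8, -6.2, -6.0]
gripper_width: 0.145
grasp_force: 58.8
```

```bash
python3 g.py .015 .0035 .075; python3 - <<'E'
from h import *
f=manip.grab_frame("top");c=f["img"][135:245,215:390];cv2.imwrite("pics/b1.png",cv2.resize(c,None,fx=4.5,fy=4.5,interpolation=cv2.INTER_CUBIC))
E
```

```text
bed pos [ 0.0155 -0.0089  0.0743] shift cm (now) [ 0.05  1.24 -0.08] (aligned) [ 0.05  1.24 -0.07] turn [-0.32 -0.05 -0.01] F bed [ 4.28 -5.33 -5.99] w 0.145 58.8 t 9.1333
```

View pics/b1.png

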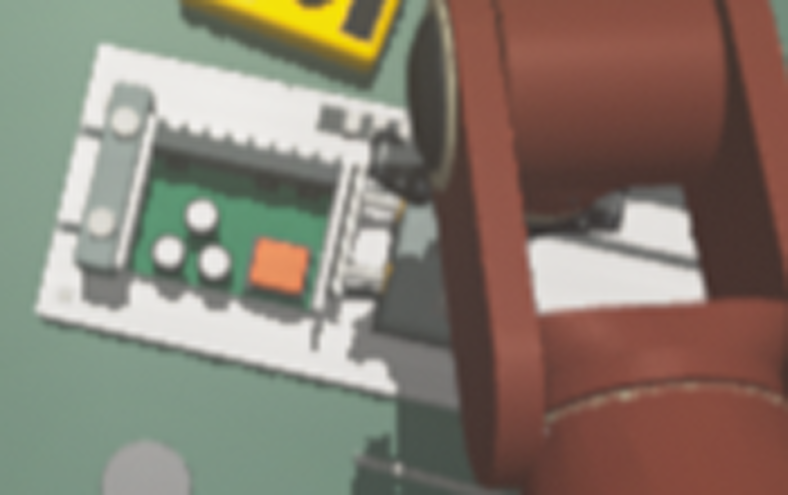

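The pad (345–360, 180–300) has just reached the module's near wall at x≈335, and the force is beginning to rise. Next, 12 mm more.

Call:
move_arm:
  rows:
    - [0,0.15,0,0,0,0,-1]
    - [0,0.15,0,0,0,0,-1]
    - [0,0.15,0,0,0,0,-1]
    - [0,0.15,0,0,0,0,-1]

```text
time: 9.52
tool_pos: [0.548, 0.0838, 0.0742]
tool_rot: [-0.001, 0.127, 0.992, -0.003]
contact_force: [2.6, -7.2, -6.0]
gripper_width: 0.149
grasp_force: 58.8
```

```bash
python3 g.py .015 .0035 .075
```

```text
bed pos [ 0.0155 -0.0031  0.0742] shift cm (now) [ 0.05  0.66 -0.08] (aligned) [ 0.05  0.66 -0.08] turn [-0.34 -0.06 -0.01] F bed [ 4.38 -6.32 -6.  ] w 0.149 58.8 t 9.5167
```

Call:
move_arm:
  rows:
    - [0,0.15,0,0,0,0,-1]
    - [0,0.15,0,0,0,0,-1]
    - [0,0.15,0,0,0,0,-1]
    - [0,0.15,0,0,0,0,-1]
    - [0,0,0,0,0,0,-1]

```text
time: 9.93
tool_pos: [0.5496, 0.0897, 0.0742]
tool_rot: [-0.001, 0.127, 0.992, -0.003]
contact_force: [2.1, -6.6, -6.6]
gripper_width: 0.147
grasp_force: 58.8
```

```bash
python3 g.py .015 .0035 .075
```

```text
bed pos [0.0155 0.0029 0.0742] shift cm (now) [ 0.05  0.06 -0.08] (aligned) [ 0.05  0.06 -0.08] turn [-0.34 -0.06 -0.  ] F bed [ 3.7  -5.85 -6.65] w 0.147 58.8 t 9.9333
```

```bash
python3 - <<'E'
from h import *
b=np.load("bed.npz");O,xd,yd=b["O"],b["xd"],b["yd"]
y=np.arange(-.085,.055,.0005)
for n in("scene","top"):
    f=np.load(n+"0.npz");im=cv2.cvtColor(f["img"],6).astype(np.float32)
    for z in(.022,):
        P=np.array([[px(f,[*(O+x*xd+v*yd),z]) for v in y] for x in np.arange(.064,.0745,.002)],np.float32)
        p=cv2.remap(im,P[...,0],P[...,1],1).mean(0)
        t=(y/.016)%1; H=[p[(t>=k/16)&(t<(k+1)/16)].mean().round() for k in range(16)]
        print(n,z,"mean by mm in pitch (0..15):",H,"bright-centre mm",(np.angle(np.sum((p-p.mean())*np.exp(2j*np.pi*y/.016)))/2/np.pi*16)%16)
E
```

```text
scene 0.022 mean by mm in pitch (0..15): [np.float32(102.0), np.float32(94.0), np.float32(92.0), np.float32(94.0), np.float32(101.0), np.float32(113.0), np.float32(126.0), np.float32(137.0), np.float32(145.0), np.float32(149.0), np.float32(151.0), np.float32(149.0), np.float32(144.0), np.float32(135.0), np.float32(124.0), np.float32(112.0)] bright-centre mm 10.26058941683048
top 0.022 mean by mm in pitch (0..15): [np.float32(138.0), np.float32(127.0), np.float32(121.0), np.float32(119.0), np.float32(123.0), np.float32(132.0), np.float32(145.0), np.float32(158.0), np.float32(169.0), np.float32(176.0), np.float32(180.0), np.float32(181.0), np.float32(179.0), np.float32(173.0), np.float32(164.0), np.float32(151.0)] bright-centre mm 11.053250996881346
```

The notch centre from the images is at about 2.3 to 3.0 mm; the carriage stands at about 2.9 mm. Releasing here.

Call:
move_arm:
  rows:
    - [0,0,0,0,0,0,0.2]
    - [0,0,0,0,0,0,0.2]
    - [0,0,0,0,0,0,0.2]
    - [0,0,0,0,0,0,0.2]
    - [0,0,0,0,0,0,0.2]
    - [0,0,0,0,0,0,0.2]

```text
time: 10.43
tool_pos: [0.5505, 0.0923, 0.0757]
tool_rot: [0.0, 0.127, 0.992, 0.0]
contact_force: [-0.5, -0.4, 0.7]
gripper_width: 0.601
grasp_force: 0.0
```

```bash
python3 g.py .015 .0035 .075; python3 - <<'E'
from h import *
b=np.load("bed.npz");O,xd,yd=b["O"],b["xd"],b["yd"]
f=manip.grab_frame("scene");o=(160,130)
a=f["img"][130:230,160:270];a=cv2.resize(a,(660,600),interpolation=cv2.INTER_CUBIC)
cv2.imwrite("pics/b2.png",a)
for h in(0,.008,.011):
  for x in(.0725,-.0425):
    print(h,x,[((px(f,[*(O+x*xd+(.003+d)*yd),z+h])-o)*6).round(0) for d,z in((.007,.101),(.007,.089))])
E
```

```text
bed pos [0.0157 0.0057 0.0757] shift cm (now) [ 0.07 -0.22  0.07] (aligned) [ 0.07 -0.22  0.07] turn [0.01 0.01 0.01] F bed [-0.42 -0.49  0.73] w 0.601 0.0 t 10.4333
0 0.0725 [array([170., 291.]), array([174., 311.])]
0 -0.0425 [array([425., 220.]), array([427., 240.])]
0.008 0.0725 [array([167., 277.]), array([171., 297.])]
0.008 -0.0425 [array([424., 207.]), array([426., 227.])]
0.011 0.0725 [array([166., 272.]), array([170., 292.])]
0.011 -0.0425 [array([424., 202.]), array([426., 222.])]
```

View pics/b2.png

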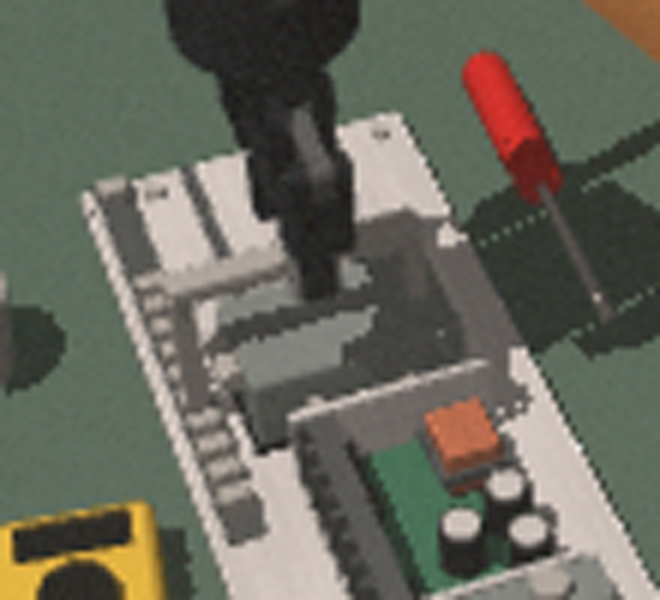

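```bash
cat > bar.py <<'E'
from h import *
b=np.load("bed.npz");O,xd,yd=b["O"],b["xd"],b["yd"]
def tmpl(f,yc):
    xs=np.arange(.035,.085,.001);zs=np.arange(.075,.125,.001)
    P=np.array([[px(f,[*(O+x*xd+(yc+.007)*yd),z]) for x in xs] for z in zs],np.float32)
    return cv2.remap(cv2.cvtColor(f["img"],6).astype(np.float32),P[...,0],P[...,1],1)
f0=np.load("scene0.npz");A=tmpl(f0,-.1295)
ref=A[8:34,15:45]   # z .083-.109, x .05-.08
f=manip.grab_frame("scene");B=tmpl(f,.003)
m=cv2.matchTemplate(B,ref,cv2.TM_CCOEFF_NORMED);_,v,_,l=cv2.minMaxLoc(m)
print("match",round(v,3),"dz mm",l[1]-8,"dx mm",l[0]-15)
print("ref profile",A[::2,18:28].mean(1).round());print("now profile",B[::2,18:28].mean(1).round())
E
python3 bar.py
```

```text
match 0.762 dz mm 4 dx mm 0
ref profile [ 96.  97.  98.  98.  96.  94.  92.  87.  80.  78.  83.  93. 111. 136.
 151. 154. 151. 141. 116.  96.  94.  93.  93.  94.  94.]
now profile [151. 165. 168. 169. 172. 177. 179. 173. 148. 112.  95.  99. 115. 141.
 160. 166. 167. 166. 170. 176. 184. 189. 191. 190. 188.]
```

The bar reads about 1.5 mm above "down", well short of the 8 mm of a tooth top. I'll raise the tool clear, move aside, and confirm with both cameras.

Call:
move_arm:
  rows:
    - [0,-0.25,0,0,0,0,0.2]
    - [0,0,-1,0,0,0,0.2]
    - [0,0,-2,0,0,0,0.2]
    - [0,0,-2.5,0,0,0,0.2]
    - [0,0,-2.5,0,0,0,0.2]
    - [0,0,-2.5,0,0,0,0.2]
    - [0,-3,0,0,0,0,0.2]
    - [0,-3,0,0,0,0,0.2]
    - [0,-3,0,0,0,0,0.2]
    - [0,-3,0,0,0,0,0.2]
    - [0,-3,0,0,0,0,0.2]
    - [0,-3,0,0,0,0,0.2]
    - [0,-3,0,0,0,0,0.2]
    - [0,-3,0,0,0,0,0.2]
    - [0,-3,0,0,0,0,0.2]
    - [0,0,0,0,0,0,0.2]

```text
time: 11.87
tool_pos: [0.4806, -0.1757, 0.1815]
tool_rot: [0.0, 0.13, 0.992, -0.001]
contact_force: [-0.4, 0.8, 0.8]
gripper_width: 0.599
grasp_force: 0.0
```

```bash
python3 bar.py; cat > fit.py <<'E'
from h import *
from scipy.optimize import least_squares
b=np.load("bed.npz");O,xd,yd=b["O"],b["xd"],b["yd"]
def strip(f,yc,h,which):
    # patches of rigid features sampled in carriage frame: bar (moves with h), carriage top (h=0)
    g=cv2.cvtColor(f["img"],6).astype(np.float32)
    if which=="bar": pts=[(x,y,.101+h) for x in np.arange(.02,.085,.002) for y in np.arange(-.02,.021,.001)]
    else: pts=[(x,y,.055) for x in np.arange(-.055,-.01,.002) for y in np.arange(.005,.045,.001)]
    P=np.array([px(f,[*(O+x*xd+(yc+y)*yd),z]) for x,y,z in pts],np.float32)
    return cv2.remap(g,P[None,:,0],P[None,:,1],1).ravel()
F0={n:np.load(n+"0.npz") for n in("scene","top")}
F={n:manip.grab_frame(n) for n in F0}
for n in F:np.savez(n+"9.npz",**F[n])
cc=lambda a,c:np.corrcoef(a,c)[0,1]
ys=np.arange(-.004,.0101,.0005)
for n in F:
    R=strip(F0[n],-.1295,0,"car");v=[cc(R,strip(F[n],y,0,"car")) for y in ys];print(n,"carriage y",ys[np.argmax(v)],round(max(v),3))
    R=strip(F0[n],-.1295,0,"bar")
    for h in(0,.002,.004,.006,.008,.010):
        v=[cc(R,strip(F[n],y,h,"bar")) for y in ys];print(n,"bar h",h,"best y",ys[np.argmax(v)],round(max(v),3))
E
python3 fit.py; python3 g.py .015 .003 .1
```

```text
match 0.76 dz mm 4 dx mm 0
ref profile [ 96.  97.  98.  98.  96.  94.  92.  87.  80.  78.  83.  93. 111. 136.
 151. 154. 151. 141. 116.  96.  94.  93.  93.  94.  94.]
now profile [144. 157. 159. 160. 165. 169. 170. 165. 141. 106.  90.  95. 110. 135.
 153. 159. 158. 158. 162. 168. 176. 181. 182. 182. 181.]
scene carriage y 0.002 0.817
scene bar h 0 best y -0.001 0.368
scene bar h 0.002 best y 0.001 0.366
scene bar h 0.004 best y 0.003 0.364
scene bar h 0.006 best y 0.005000000000000001 0.362
scene bar h 0.008 best y 0.006999999999999999 0.36
scene bar h 0.01 best y 0.009000000000000001 0.359
top carriage y -0.0015 0.859
top bar h 0 best y 0.0014999999999999996 0.635
top bar h 0.002 best y 0.0014999999999999996 0.631
top bar h 0.004 best y 0.002 0.624
top bar h 0.006 best y 0.002 0.615
top bar h 0.008 best y 0.0025000000000000005 0.603
top bar h 0.01 best y 0.0025000000000000005 0.59
bed pos [ 0.0157 -0.267   0.181 ] shift cm (now) [ 0.11 27.    8.11] (aligned) [ 0.07 27.    8.1 ] turn [ 0.02  0.03 -0.06] F bed [0.48 0.94 0.71] w 0.599 0.0 t 12.0167
```

```bash
python3 - <<'E'
from h import *
b=np.load("bed.npz");O,xd,yd=b["O"],b["xd"],b["yd"]
ds=np.arange(-.016,.0161,.001)
for n in("scene","top"):
  for tag,yc in(("0",-.1295),("9",.0025)):
    f=np.load(n+tag+".npz");g=cv2.cvtColor(f["img"],6).astype(np.float32)
    P=np.array([[px(f,[*(O+x*xd+(yc+d)*yd),.101]) for d in ds] for x in np.arange(.035,.06,.001)],np.float32)
    print(n,tag,cv2.remap(g,P[...,0],P[...,1],1).mean(0).astype(int).tolist())
f=np.load("top9.npz");g=np.load("top0.npz")
d=cv2.absdiff(f["img"],g["img"]).max(2)
for k,(u,v) in dict(meter=(280,130),tin=(353,138),spool=(247,243),driver=(330,248),module=(265,185)).items():print(k,"mean diff",d[v-8:v+8,u-10:u+10].mean().round(1))
E
```

```text
scene 0 [93, 93, 93, 93, 93, 93, 93, 94, 97, 103, 112, 123, 134, 142, 147, 150, 152, 153, 153, 153, 151, 148, 142, 134, 125, 115, 105, 98, 92, 88, 84, 81, 79]
scene 9 [159, 159, 160, 160, 159, 158, 157, 155, 153, 152, 153, 154, 156, 157, 157, 157, 157, 158, 158, 158, 157, 153, 147, 138, 127, 116, 107, 99, 94, 90, 89, 91, 97]
top 0 [114, 114, 117, 123, 130, 138, 145, 147, 148, 149, 149, 153, 158, 163, 168, 172, 176, 180, 183, 183, 181, 173, 161, 144, 126, 109, 98, 90, 89, 91, 97, 106, 115]
top 9 [154, 159, 161, 162, 162, 160, 156, 150, 145, 144, 146, 153, 161, 169, 176, 182, 188, 193, 197, 199, 196, 187, 173, 157, 144, 137, 138, 144, 153, 163, 172, 180, 184]
meter mean diff 2.2
tin mean diff 1.9
spool mean diff 1.9
driver mean diff 1.9
module mean diff 3.3
```

Both views put the bar at height 0 with the carriage at 2.5 mm. The pad is pushed in about 12–13 mm and the bystanders have not moved. Handing in.

```bash
python3 -c "
from plant import manip
print(manip.job_done())"
```

```text
the job is handed in; nothing more can be done
None
```

I handed the job in at about 12 s, with no verdict returned. By camera, the bar is fully down in a notch, the pad is pressed in about 12 of 30 mm on the module, the tool is clear, and nothing around the clamp moved.

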